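# Run the hatch shutter with its hold-to-run key switch

### The arm

A 6-joint arm with a two-finger parallel gripper is mounted at the origin on a cart in front of the work surface, level with it; the furniture and walls round the work are solid. World frame = base frame: x ahead of the robot, y to its left, z up, the work surface at z = 0. Lengths are in m, angles in rad, forces in N, time in s.
With the tool pointing down it reaches from about 0.375 to 0.975 m from the base axis. Payload 3.8 kg.
Tool frame: the origin (TCP) lies between the finger pads; the fingertips stand 22 mm ahead of it and the grasp point (between the pads) lies 3 mm ahead of it (bot.finger_overhang is the distance from the TCP to the fingertips, in m); x points along the fingers, y is the direction in which the jaws open and shut, and the axes are right-handed (so a half turn about x gives the same grasp; the last joint's range is limited). The gripper opens to 85 mm and grips with 20 to 120 N. Pads are 22 mm wide; open, the fingers measure 114 mm over their backs; the gripper's body (76 mm by 85 mm) begins 54 mm behind the grasp point. The pads swing forward as they close: fully open they stand 13 mm farther back than shut.
Start: joints at [1.192, 0.264, 1.604, -0, 1.274, -0.037], TCP at [0.226, 0.636, 0.253] pointing down, gripper open.
Joint ranges: [-2.63, 2.63], [-0.94, 2.18], [0.31, 2.57], [-1.31, 4.45], [0, 2.66], [-2.55, 2.55]. Speed limits (rad/s): [2.57, 2.57, 3.14, 3.14, 3.14, 3.14].

### API

Orientations are given as a rotation vector (axis times angle).
In Python, from workcell import bot gives the robot as it stands. The module is installed in compiled form; this text tells all that it offers.
- The arm moves only by the tool arm_command, never from a script. Its argument "series" is a list that holds one entry, the list of rows, each a list of 7 numbers: the turn, a rotation vector about the tool's x, y, z in rad, then the shift along the tool's x, y, z in cm, then the opening, from 0 (shut) to 1 (fully open). In form: [[[rx, ry, rz, x, y, z, grip], ...]]. A call has 1 to 10 rows; each row shifts and turns the pose as measured when the row begins, along the tool's axes as they then stand; what a row does not reach is not made up. A row lasts 1/10 s, in which the tool goes at most 50 mm and 8.59 degrees, less where a joint would pass 70% of its speed; a pose out of reach is approached as far as the arm can. A call is refused whole if a number of a shift passes 5 or a number of a turn 0.15, either way. A call with a gripper value outside its range is refused whole. The fingers move at their own pace and stop on an object; "newtons" is the grip in N (left out, the last holds). Time passes only in rows, so rows that do not move let the fingers close. It gives the time, the measured TCP pose, the force and the opening at its end, in the units of the state.
- bot.read_state(): the state, without advancing time (a new reading comes with each control period).
- bot.read_camera(name): name is "scene" or "top"; returns (picture, depth): 420x560x3 uint8, blue, green, red; 420x560 float32, m along the optical axis (not along the pixel's ray), 0 where there is no reading.
- bot.camera_info(name): a dict with "K" (3x3 intrinsics, pixels), "extrinsics" (4x4, takes a point from camera to world coordinates). Camera axes: x right, y down, z forward; pixel columns grow to the right and rows downward; lengths in m; the calibration is good to about 2 mm. A picture is of the moment at which its call begins. camera_info takes no time and is no camera call.
- bot.finish_job(): hands the job in, once; it reports no verdict.
The state is a dict: "time": time; "q": joint angles; "joint_vel": joint speeds; "joint_torque": joint torques, N m; "tool_pos": TCP position; "tcp_rot": TCP orientation; "wrist_force": force on the tool from outside, world axes, zero at the start; "torque": the same for the moment, N m; "width": opening from 0.0 (shut) to 1.0 (fully open).
Only numpy, scipy, OpenCV 4.12 (cv2) and the standard library are available. Lean on these libraries where they do the work, as an engineer would, in place of code of your own. Each camera call takes 0.05 s, during which the arm holds its last target.

### The job

The hatch shutter runs only while its key is held turned: take the red-headed key out of the key keeper through the open front of its slot, and push it fully home in the key switch on the control box, wiggling it gently past the sticky pins with small twists instead of forcing it. Then turn it a quarter turn clockwise, seen from above, right to the stop, and finish while still holding it there against its return spring. Do not press the red stop button, and leave the other keys, the tape roll and the marker where they are.

Things in the scene. Friction and masses are not known exactly. Their poses are not given: they have to be found in the camera images.
- red_key: Key with a red head, 45 g. Origin: on the shank's axis at the collar's underside; z up, y along the width of head and bit. Head 12 (x) x 30 (y) mm, z 6 to 36; collar 16 across, z 0 to 6; round neck 7 across, z -8 to 0; flat bit 5 (x) x 14 (y), z -22 to -8, tapering to 2.6 x 11 at the tip, z -26. Half a turn about z makes no difference. Hangs in any of the keeper's three slots.
- yellow_key: Same key with a yellow head, in another slot. Leave it hanging.
- black_key: Same key with a black head, in another slot. Leave it hanging.
- key_keeper: Blue sheet-metal key keeper fixed to the table, 60 (x) x 222 (y) x 45 mm. Origin: centre of its underside, z up, open front to -x. Three slots 9 mm wide at y = -58, 0, 58 in its 3 mm top plate (upper face z = 45), along x from 4.5 (closed) to -30 (front edge). Keys hang at x = -1, axes parallel to the keeper's, collar on the plate; only the key heads stand above it.
- keeper_front (a point): Middle of the keeper's front edge, top plate's upper face. A key's bit lies across its slot below the plate, so it rises 5 mm at most until slid out to -x, its axis 8 mm or more beyond this edge.
- control_box: Grey control box, cream lid, fixed to the table, 170 (x) x 90 (y) mm, lid top z = 60. Origin: centre of its underside, z up. On the lid at y = 0: red mushroom stop button at x = -53 (39 across, top z = 92), key switch at x = 35 (bezel 39 across). Also two low buttons at x = -12 and a small amber lamp at (34, 34), 9 high.
- switch_face (a point): Centre of the key switch's mouth, 64 mm above the table, axes as the box's; the key's origin comes here when it is home. The slot is 16.4 x 7.4 mm with a bevelled mouth. At rest it takes a key whose yaw is 45 degrees less than the box's (head along the box's (1, 1), forward-left) or half a turn from that. The tip goes 26 mm deep.
- key_switch (a joint): Plug of the switch, rad: 0 at rest, grows clockwise from above, stop at 1.57. Return spring 0.06 (rest) to 0.14 N m (stop). Two spring pins, one from either side, catch the tip 12 and 18 mm down: pressed straight it jams; twisted to and fro 0.15 rad under 5 to 10 N it slips by. Turns only with the key within 2 mm of home, then traps it. Play: the key turns up to 0.2 rad farther than the plug.
- stop_button (a joint): Red stop button, m: 0 up, 0.005 fully down. Do not press it.
- clear_tape: Roll of packing tape lying flat near the work, 105 mm across, 48 mm high. Origin: centre of its underside. Leave it.
- marker: White marker pen with a blue cap lying on the table behind the work, 135 mm long. Origin: its underside's centre. Leave it.

How it is judged:
By the outcome, as a careful person would: the job done as asked, in the order asked, and still so for the second after the job is handed in, while the arm keeps its last pose, push and grip.
It also fails if it takes over 51 s, if anything falls off the work surface, if the arm or the gripper's body presses on something with over 40 N, if the wrist force passes 120 N, or if a joint passes its speed limit or range.

## Working session

There is one attempt and no reset: what is moved stays moved. The work goes in short steps, Python scripts to look and compute and a tool call to move; the robot and the scene stay as the last step left them, time stands still between calls to the robot, and variables do not carry over. Pictures are saved under pics/ and viewed, and the job is handed in when it is done.

Besides the shell and the picture viewer there is one more tool, called by a JSON object that holds its "api" and its "payload". arm_command: Moves the arm, as the interface text tells. Its arguments: {"type":"object","properties":{"series":{"type":"array"},"newtons":{"type":"number"}},"required":["series"]}

```bash
mkdir -p pics; ls
python3 - <<'E'
from workcell import bot
import cv2,numpy as np
s=bot.read_state(); print(s)
for n in("scene","top"):
    p,d=bot.read_camera(n); cv2.imwrite(f"pics/{n}0.png",p); np.savez(f"{n}0.npz",p=p,d=d)
    i=bot.camera_info(n); print(n,np.round(i["K"],1).tolist(),np.round(i["extrinsics"],3).tolist())
E
```

```text
pics
{'time': 0.0, 'q': array([ 1.19211991e+00,  2.64757650e-01,  1.60537693e+00,  8.24802837e-07,
        1.27368229e+00, -3.69187923e-02]), 'joint_vel': array([ 0.00178389, -0.0009442 ,  0.00020376, -0.00085967,  0.00022124,
        0.00045372]), 'joint_torque': array([ 1.53554643e-03, -5.15129900e+01, -3.67314363e+01,  1.62409009e-05,
        1.29533277e-02, -1.41909678e-05]), 'tool_pos': array([0.22598475, 0.63532809, 0.25195734]), 'tcp_rot': array([ 0.26648043,  1.55456844, -0.2699127 ]), 'wrist_force': array([-0.08222776, -0.0047667 , -0.33945797]), 'torque': array([-0.03072312,  0.06156608, -0.00430017]), 'width': 0.9993043601251276}
scene [[410.4, 0.0, 282.8], [0.0, 410.4, 208.6], [0.0, 0.0, 1.0]] [[0.511, -0.508, 0.694, -0.074], [-0.86, -0.312, 0.405, -0.245], [0.011, -0.803, -0.596, 0.636], [0.0, 0.0, 0.0, 1.0]]
top [[408.9, 0.0, 274.6], [0.0, 408.9, 207.2], [0.0, 0.0, 1.0]] [[-0.016, -0.984, 0.176, 0.416], [-1.0, 0.02, 0.02, 0.101], [-0.023, -0.176, -0.984, 1.048], [0.0, 0.0, 0.0, 1.0]]
```

View pics/scene0.png

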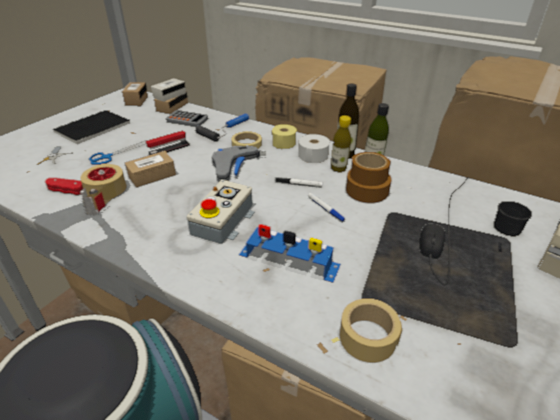

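View pics/top0.png

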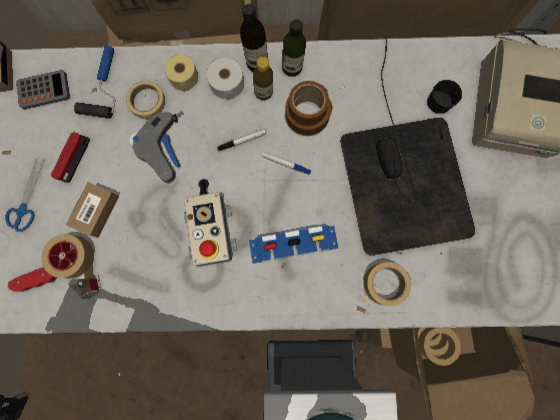

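The top view shows the control box at about (208,228) with the stop button at (208,250) and the switch at (205,213). The keeper is at about (295,243), with the red key at (270,245), black at (293,241) and yellow at (318,238). I'll zoom in.

```bash
cat > h.py <<'E'
import numpy as np,cv2
from workcell import bot
def info(n):
    i=bot.camera_info(n); return np.array(i["K"]),np.array(i["extrinsics"])
def ray(n,u,v,z):
    K,E=info(n); d=E[:3,:3]@np.linalg.solve(K,[u,v,1]); o=E[:3,3]; return o+d*(z-o[2])/d[2]
def proj(n,p):
    K,E=info(n); c=E[:3,:3].T@(np.asarray(p,float)-E[:3,3]); q=K@c; return q[:2]/q[2]
def two(us,ut):
    A=[];b=[]
    for n,u in(("scene",us),("top",ut)):
        K,E=info(n); d=E[:3,:3]@np.linalg.solve(K,[*u,1]); d/=np.linalg.norm(d); P=np.eye(3)-np.outer(d,d)
        A.append(P);b.append(P@E[:3,3])
    x=np.linalg.lstsq(np.vstack(A),np.hstack(b),rcond=None)[0]; return x
def pts(n,d):
    K,E=info(n); v,u=np.mgrid[:420,:560]; c=np.stack([(u-K[0,2])/K[0,0]*d,(v-K[1,2])/K[1,1]*d,d],-1)
    return c@E[:3,:3].T+E[:3,3]
def crop(p,x0,y0,x1,y1,f,name):
    cv2.imwrite(name,cv2.resize(p[y0:y1,x0:x1],None,fx=f,fy=f,interpolation=cv2.INTER_CUBIC))
E
python3 - <<'E'
from h import *
t=np.load("top0.npz");s=np.load("scene0.npz")
crop(t['p'],175,170,345,275,4.7,"pics/tc.png")
crop(s['p'],180,175,345,285,4.8,"pics/sc.png")
E
```

```text
(no output)
```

View pics/tc.png

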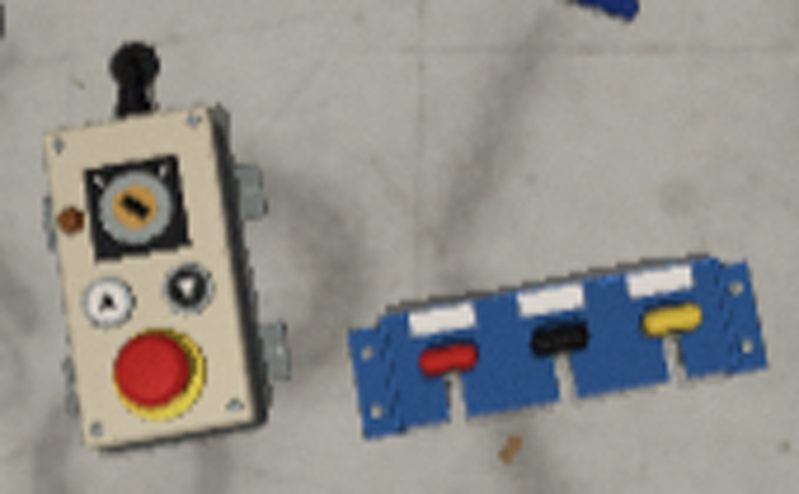

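View pics/sc.png

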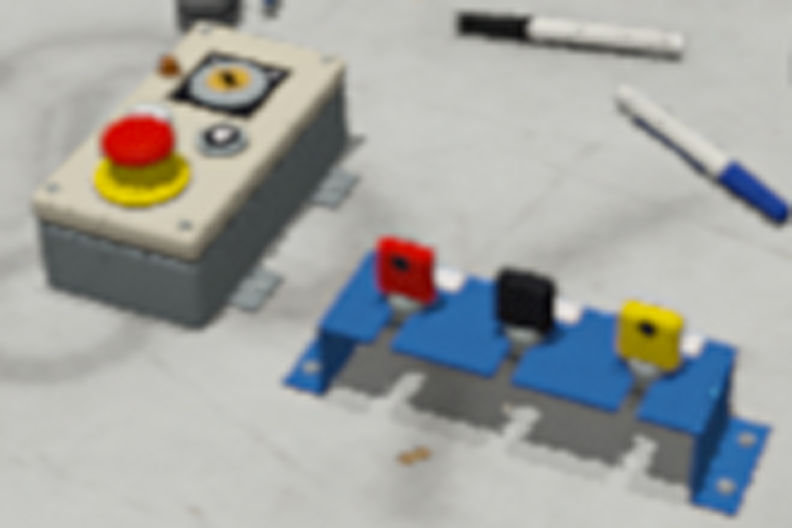

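Run:
```python
from h import *
t=np.load("top0.npz");s=np.load("scene0.npz");p=t['p'];P=pts("top",t['d']);hsv=cv2.cvtColor(p,cv2.COLOR_BGR2HSV)
H,S,V=[hsv[...,i].astype(int) for i in range(3)]
win=np.zeros(H.shape,bool);win[170:275,175:345]=1
def rep(n,m,z):
    nn,l,st,c=cv2.connectedComponentsWithStats((m&win).astype(np.uint8))
    for i in range(1,nn):
        if st[i,4]<15: continue
        mm=l==i; (c0,sz,a)=cv2.minAreaRect(np.argwhere(mm)[:,::-1].astype(np.float32))
        v,u=np.nonzero(mm); W=np.array([ray("top",a_,b_,z) for a_,b_ in zip(u,v)])[:,:2]
        w,E=np.linalg.eigh(np.cov(W.T)); e=E[:,1]; 
        print(n,st[i].tolist(),c[i].round(1),"xy",W.mean(0).round(4),"axis deg",np.degrees(np.arctan2(e[1],e[0])).round(1),"len",(np.sqrt(w*12)).round(4),"depth z pct",np.percentile(P[mm][:,2],[5,50,95]).round(4))
rep("red",((H<8)|(H>172))&(S>150)&(V>80),.081)
rep("yel",(H>20)&(H<35)&(S>150)&(V>80),.081)
rep("blue",(H>100)&(H<120)&(S>120)&(V>60),.045)
cream=(H>12)&(H<32)&(S>25)&(S<90)&(V>150)
rep("cream",cream,.06)
rep("orange",(H>10)&(H<24)&(S>100)&(V>120),.064)
# blue plate top by depth
m=win&(H>100)&(H<120)&(S>120)&(abs(P[...,2]-.045)<.006)
W=P[m][:,:2].astype(np.float32);r=cv2.minAreaRect(W);print("plate",r,cv2.boxPoints(r).round(4).tolist())
m=win&(abs(P[...,2]-.06)<.005);n,l,st,c=cv2.connectedComponentsWithStats(m.astype(np.uint8));k=1+st[1:,4].argmax()
r=cv2.minAreaRect(P[l==k][:,:2].astype(np.float32));print("lid",r,cv2.boxPoints(r).round(4).tolist(),np.median(P[l==k][:,2]))
# switch mouth
for u,v in [(134,206),]: print("mouth",ray("top",175+u/4.7,170+v/4.7,.064))
```

```text
red [200, 241, 15, 15, 182] [207.  248.2] xy [0.4941 0.2826] axis deg 83.3 len [0.0311 0.0316] depth z pct [0.084  0.0886 0.0916]
red [264, 243, 12, 7, 54] [269.8 245.9] xy [0.4968 0.1336] axis deg 98.1 len [0.0113 0.0268] depth z pct [0.0749 0.0789 0.0813]
yel [312, 235, 12, 6, 53] [317.6 237.5] xy [0.5145 0.0201] axis deg 98.9 len [0.0107 0.0276] depth z pct [0.075  0.0787 0.0812]
yel [201, 240, 18, 19, 70] [213.  250.8] xy [0.4878 0.2682] axis deg 153.5 len [0.0266 0.0499] depth z pct [0.0608 0.0641 0.0672]
blue [299, 170, 12, 4, 25] [305.6 170.8] xy [0.6877 0.0416] axis deg 80.0 len [0.0072 0.0263] depth z pct [0.0089 0.0125 0.0143]
blue [249, 225, 89, 38, 1397] [292.5 244. ] xy [0.5034 0.079 ] axis deg 98.8 len [0.0565 0.222 ] depth z pct [0.0008 0.0434 0.0466]Traceback (most recent call last):
  File "<stdin>", line 17, in <module>
  File "<stdin>", line 10, in rep
  File "h.py", line 6, in ray
    K,E=info(n); d=E[:3,:3]@np.linalg.solve(K,[u,v,1]); o=E[:3,3]; return o+d*(z-o[2])/d[2]
        ~~~~^^^
  File "h.py", line 4, in info
    i=bot.camera_info(n); return np.array(i["K"]),np.array(i["extrinsics"])
ValueError: time passes only in moves, steps and waits
```

```bash
python3 - <<'E'
import re
s=open('h.py').read()
s=s.replace('''    i=bot.camera_info(n); return np.array(i["K"]),np.array(i["extrinsics"])''','''    import os
    if not os.path.exists(f"cal_{n}.npz"):
        i=bot.camera_info(n); np.savez(f"cal_{n}.npz",K=i["K"],E=i["extrinsics"])
    c=np.load(f"cal_{n}.npz"); return c["K"],c["E"]''')
open('h.py','w').write(s)
E
python3 - <<'E'
from h import *
t=np.load("top0.npz");s=np.load("scene0.npz");p=t['p'];P=pts("top",t['d']);Q=pts("scene",s['d']);hsv=cv2.cvtColor(p,cv2.COLOR_BGR2HSV)
H,S,V=[hsv[...,i].astype(int) for i in range(3)]
win=np.zeros(H.shape,bool);win[170:275,175:345]=1
m=win&(H>100)&(H<120)&(S>120)&(abs(P[...,2]-.045)<.008)
W=P[m][:,:2].astype(np.float32);r=cv2.minAreaRect(W);print("plate",r,cv2.boxPoints(r).round(4).tolist())
m=win&(abs(P[...,2]-.06)<.006);n,l,st,c=cv2.connectedComponentsWithStats(m.astype(np.uint8));k=1+st[1:,4].argmax()
r=cv2.minAreaRect(P[l==k][:,:2].astype(np.float32));print("lid depth",r,np.median(P[l==k][:,2]))
cream=win&(H>12)&(H<32)&(S>20)&(S<110)&(V>150)
n,l,st,c=cv2.connectedComponentsWithStats(cream.astype(np.uint8));k=1+st[1:,4].argmax();v,u=np.nonzero(l==k)
W=np.array([ray("top",a,b,.06)[:2] for a,b in zip(u,v)],np.float32);r=cv2.minAreaRect(W);print("lid colour",r,st[k])
print("mouth top",ray("top",175+134/4.7-.4,170+206/4.7-.4,.064),"scene",ray("scene",180+229/4.8-.4,175+79/4.8-.4,.064))
# gold disc
for n,pp in(("top",p),("scene",s['p'])):
    h=cv2.cvtColor(pp,cv2.COLOR_BGR2HSV).astype(int); g=(h[...,0]>10)&(h[...,0]<24)&(h[...,1]>90)&(h[...,2]>120)
    w=np.zeros_like(g); 
    if n=="top": w[205:222,195:213]=1
    else: w[183:200,218:240]=1
    v,u=np.nonzero(g&w); print(n,len(u),u.min(),u.max(),v.min(),v.max(),ray(n,(u.min()+u.max())/2,(v.min()+v.max())/2,.064),ray(n,u.mean(),v.mean(),.064))
h=cv2.cvtColor(s['p'],cv2.COLOR_BGR2HSV).astype(int)
for nm,hm in(("red",(h[...,0]<8)|(h[...,0]>172)),("yel",(h[...,0]>20)&(h[...,0]<35))):
    mm=hm&(h[...,1]>150)&(h[...,2]>80); w=np.zeros_like(mm); w[220:260,250:330]=1
    v,u=np.nonzero(mm&w); print(nm,u.min(),u.max(),v.min(),v.max(),u.mean(),v.mean(),np.median(Q[mm&w],0))
    print(" two-view centre check: top-mask vs head centroid", proj("scene",[.4968,.1336,.066] if nm=="red" else [.5145,.0201,.066]))
E
```

```text
plate ((0.5068751573562622, 0.07696428894996643), (0.05915168300271034, 0.18196626007556915), 9.069596290588379) [[0.4632999897003174, 0.16210000216960907], [0.492000013589859, -0.017500000074505806], [0.5504000186920166, -0.008200000040233135], [0.5217000246047974, 0.17149999737739563]]
lid depth ((0.5452466607093811, 0.29080986976623535), (0.17013175785541534, 0.09050678461790085), 8.584527969360352) 0.05945878197399651
lid colour ((0.5460055470466614, 0.2931429445743561), (0.17163357138633728, 0.09349378943443298), 7.984303951263428) [ 184  192   44   74 1481]
mouth top [0.58059642 0.29631451 0.064     ] scene [0.58250706 0.29739568 0.064     ]
top 45 199 207 210 218 [0.57918701 0.29656591 0.064     ] [0.58017508 0.29636184 0.064     ]
scene 29 223 231 189 193 [0.58231438 0.29819914 0.064     ] [0.58204975 0.29747001 0.064     ]
red 259 269 225 237 264.1666666666667 230.68421052631578 [0.49428988 0.13174339 0.07056077]
 two-view centre check: top-mask vs head centroid [264.20142239 231.50298039]
yel 309 321 238 251 314.89312977099235 244.18320610687022 [0.51178959 0.0178052  0.07202004]
 two-view centre check: top-mask vs head centroid [314.63740687 245.07081364]
```

```bash
cat >> h.py <<'E'
from scipy.spatial.transform import Rotation as Ro
def st(s=None):
    s=s or bot.read_state(); R=Ro.from_rotvec(s["tcp_rot"]).as_matrix()
    y=R[:,1]; print("t",round(s["time"],2),"pos",np.round(s["tool_pos"],4),"jaw yaw",np.degrees(np.arctan2(y[1],y[0])).round(2),"x axis",R[:,0].round(4),"q",np.round(s["q"],3),"F",np.round(s["wrist_force"],1),"T",np.round(s["torque"],2),"w",round(s["width"],3))
    return s,R
def plan(target,jaw=None):
    """shift in tool axes (cm) to target, and turn about tool axes to point down with the jaw yaw (deg)"""
    s,R=st(); print("shift cm",(R.T@(np.asarray(target)-s["tool_pos"])*100).round(2))
    if jaw is not None:
        a=np.radians(jaw); y=np.array([np.cos(a),np.sin(a),0]); x=np.array([0,0,-1.]); G=np.stack([x,y,np.cross(x,y)],1)
        print("turn",Ro.from_matrix(R.T@G).as_rotvec().round(4))
E
python3 - <<'E'
from h import *
plan([.4968,.1338,.20],189)
plan([.4968,.1338,.20],9)
E
```

```text
t 0.1 pos [0.226  0.6354 0.2521] jaw yaw 70.42 x axis [-8.0e-04 -1.9e-03 -1.0e+00] q [ 1.192  0.265  1.605  0.     1.274 -0.037] F [ 0.  -0.2 -0.6] T [ 0.   -0.    0.05] w 0.998
shift cm [  5.28 -38.17  42.33]
turn [-2.0697e+00 -2.2000e-03  1.2000e-03]
t 0.1 pos [0.226  0.6354 0.2521] jaw yaw 70.42 x axis [-8.0e-04 -1.9e-03 -1.0e+00] q [ 1.192  0.265  1.605  0.     1.274 -0.037] F [ 0.  -0.2 -0.6] T [ 0.   -0.    0.05] w 0.998
shift cm [  5.28 -38.17  42.33]
turn [1.0719e+00 1.0000e-03 1.9000e-03]
```

{"api": "arm_command", "payload": {"series": [[[0, 0, 0, 0.2, -1.5, 1.7, 0.47], [0, 0, 0, 0.4, -3.2, 3.5, 0.47], [0, 0, 0, 0.4, -3.2, 3.5, 0.47], [0, 0, 0, 0.4, -3.2, 3.5, 0.47], [0, 0, 0, 0.4, -3.2, 3.5, 0.47], [0, 0, 0, 0.4, -3.2, 3.5, 0.47], [0, 0, 0, 0.4, -3.2, 3.5, 0.47], [0, 0, 0, 0.4, -3.2, 3.5, 0.47], [0, 0, 0, 0.4, -3.2, 3.5, 0.47], [0, 0, 0, 0.4, -3.2, 3.5, 0.47]]]}}

```text
time: 1.1
tool_pos: [0.4398, 0.2288, 0.208]
tcp_rot: [0.255, 1.559, -0.263]
wrist_force: [0.7, 1.5, 0.5]
width: 0.471
```

```bash
python3 -c "
from h import *
plan([.4968,.1338,.16],99)"
```

```text
t 1.1 pos [0.4398 0.2288 0.208 ] jaw yaw 71.11 x axis [-0.0041 -0.0042 -1.    ] q [ 4.310e-01 -4.000e-02  2.026e+00 -2.000e-03  1.161e+00 -8.090e-01] F [0.7 1.5 0.5] T [ 0.03 -0.07 -0.02] w 0.471
shift cm [ 4.82 -7.11  8.48]
turn [-0.4869 -0.0037  0.0046]
```

{"api": "arm_command", "payload": {"series": [[[0, 0, 0, 1, -2.4, 2.8, 0.47], [0, 0, 0, 1, -2.4, 2.8, 0.47], [0, 0, 0, 1, -2.3, 2.8, 0.47], [-0.12, -0.003, 0.004, 0, 0, 0, 0.47], [-0.12, 0, 0, 0, 0, 0, 0.47], [-0.12, 0, 0, 0, 0, 0, 0.47], [-0.12, 0, 0, 0, 0, 0, 0.47]]]}}

```text
time: 1.8
tool_pos: [0.4978, 0.1215, 0.1736]
tcp_rot: [-0.125, 1.572, 0.12]
wrist_force: [-0.2, -0.3, -0.2]
width: 0.467
```

```bash
python3 -c "
from h import *
plan([.4968,.1338,.072],99)"
```

```text
t 1.8 pos [0.4978 0.1215 0.1736] jaw yaw 98.96 x axis [-0.0048 -0.0036 -1.    ] q [ 0.192  0.025  2.029 -0.003  1.093 -1.533] F [-0.2 -0.3 -0.2] T [-0.05  0.    0.01] w 0.467
shift cm [10.15  1.26  0.15]
turn [-0.0007 -0.0053  0.0028]
```

{"api": "arm_command", "payload": {"series": [[[0, -0.005, 0.003, 1.5, 1.26, 0.15, 0.47], [0, 0, 0, 2, 0, 0, 0.47], [0, 0, 0, 0, 0, 0, 0.47], [0, 0, 0, 0, 0, 0, 0.47]]]}}

```text
time: 2.2
tool_pos: [0.4967, 0.1339, 0.1371]
tcp_rot: [-0.124, 1.569, 0.124]
wrist_force: [0.4, 0.4, 0.7]
width: 0.468
```

```bash
python3 -c "
from h import *
plan([.4968,.1338,.072],99)
for n in ('scene','top'):
    p,d=bot.read_camera(n); np.savez(n+'1.npz',p=p,d=d)
    c=proj(n,[.497,.134,.09]).astype(int); crop(p,c[0]-55,c[1]-40,c[0]+55,c[1]+40,7,'pics/%s1.png'%n)
"
```

```text
t 2.2 pos [0.4967 0.1339 0.1371] jaw yaw 99.06 x axis [-0.0015 -0.     -1.    ] q [ 0.215  0.066  2.06   0.     1.017 -1.514] F [0.4 0.4 0.7] T [ 0.05 -0.06  0.03] w 0.468
shift cm [ 6.51 -0.01  0.02]
turn [ 0.001  -0.0015 -0.0002]
```

View pics/scene1.png

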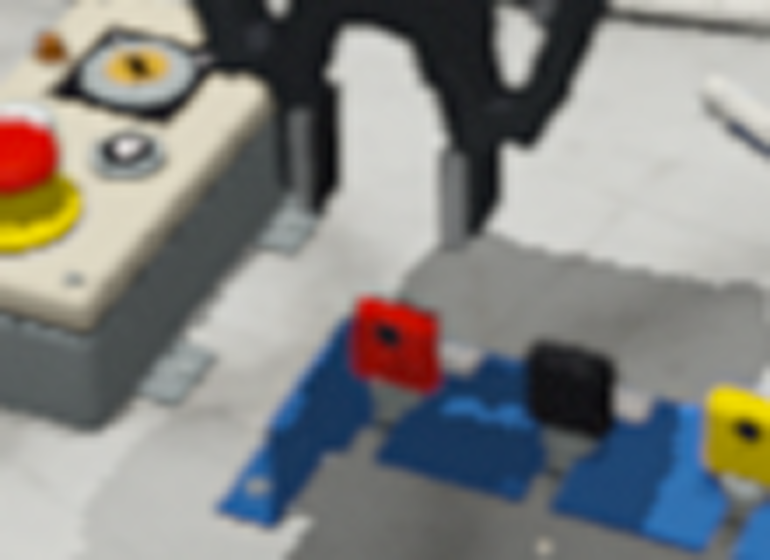

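View pics/top1.png

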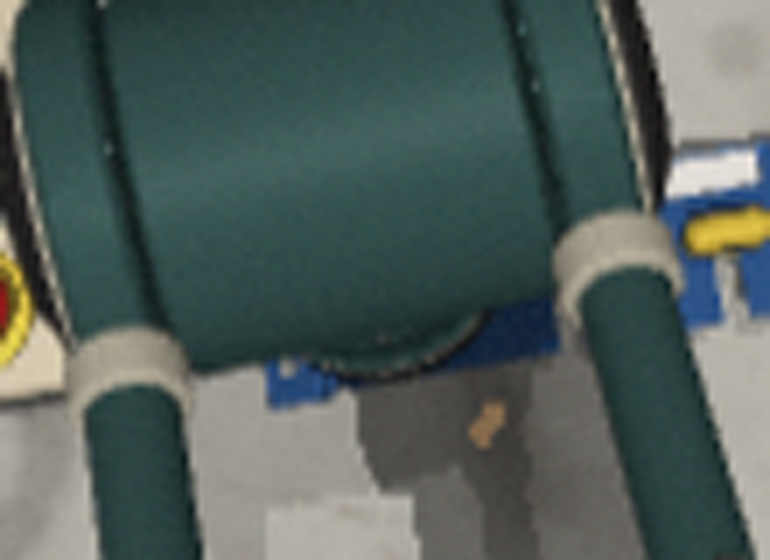

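The pads straddle the red head, with tips at about (305,205) and (460,245) in the scene crop and the head at (397,345). I'll descend.

{"api": "arm_command", "payload": {"series": [[[0, 0, 0, 1.5, 0, 0, 0.47], [0, 0, 0, 1.5, 0, 0, 0.47], [0, 0, 0, 1.5, 0, 0, 0.47], [0, 0, 0, 1.0, 0, 0, 0.47], [0, 0, 0, 1.0, 0, 0, 0.47], [0, 0, 0, 0.4, 0, 0, 0.47], [0, 0, 0, 0, 0, 0, 0.47], [0, 0, 0, 0, 0, 0, 0.47]]]}}

```text
time: 3.1
tool_pos: [0.4995, 0.134, 0.0666]
tcp_rot: [-0.123, 1.562, 0.124]
wrist_force: [0.0, 0.0, 0.5]
width: 0.472
```

```bash
python3 -c "
from h import *
plan([.4968,.1338,.072],99)
for n in ('scene',):
    p,d=bot.read_camera(n); np.savez(n+'2.npz',p=p,d=d)
    c=proj(n,[.497,.134,.09]).astype(int); crop(p,c[0]-55,c[1]-40,c[0]+55,c[1]+40,7,'pics/%s2.png'%n)
"
```

```text
t 3.1 pos [0.4995 0.134  0.0666] jaw yaw 99.01 x axis [ 0.0053  0.0013 -1.    ] q [ 0.214  0.161  2.108  0.     0.867 -1.514] F [0.  0.  0.5] T [-0.05 -0.01 -0.04] w 0.472
shift cm [-0.54  0.02 -0.27]
turn [ 0.0002  0.0054 -0.0005]
```

View pics/scene2.png

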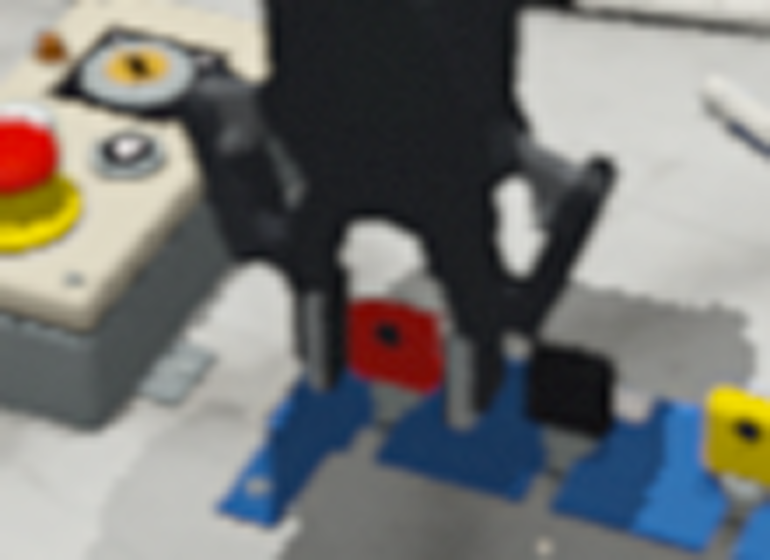

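The pads straddle the head, which is centred at (397,345). The tool went 5 mm too low, so I'll correct height and tilt, then close lightly.

{"api": "arm_command", "payload": {"series": [[[0, 0.005, 0, -0.5, 0, -0.27, 0.47], [0, 0, 0, 0, 0, 0, 0.47], [0, 0, 0, 0, 0, 0, 0.47]]], "newtons": 20}}

```text
time: 3.45
tool_pos: [0.4979, 0.1338, 0.0738]
tcp_rot: [-0.123, 1.564, 0.124]
wrist_force: [-0.3, 0.6, -0.3]
width: 0.474
```

```bash
python3 -c "
from h import *
plan([.4968,.1338,.072],99)
"
```

```text
t 3.45 pos [0.4979 0.1338 0.0738] jaw yaw 99.01 x axis [ 0.0031  0.0012 -1.    ] q [ 2.140e-01  1.490e-01  2.106e+00  1.000e-03  8.840e-01 -1.515e+00] F [-0.3  0.6 -0.3] T [-0.04  0.05  0.04] w 0.474
shift cm [ 0.18  0.01 -0.11]
turn [ 0.0002  0.0032 -0.0007]
```

{"api": "arm_command", "payload": {"series": [[[0, 0.003, 0, 0.1, 0, -0.1, 0.47], [0, 0, 0, 0, 0, 0, 0.3], [0, 0, 0, 0, 0, 0, 0.2], [0, 0, 0, 0, 0, 0, 0.2], [0, 0, 0, 0, 0, 0, 0.2], [0, 0, 0, 0, 0, 0, 0.2]]], "newtons": 20}}

```text
time: 4.05
tool_pos: [0.4974, 0.1338, 0.0734]
tcp_rot: [-0.123, 1.566, 0.124]
wrist_force: [-0.6, 0.2, 0.9]
width: 0.347
```

```bash
python3 -c "
from h import *
plan([.4968,.1338,.072],99)
"
```

```text
t 4.05 pos [0.4974 0.1338 0.0734] jaw yaw 99.01 x axis [ 0.0012  0.001  -1.    ] q [ 2.140e-01  1.490e-01  2.106e+00  1.000e-03  8.850e-01 -1.515e+00] F [-0.6  0.2  0.9] T [ 0.03  0.06 -0.04] w 0.347
shift cm [ 0.14  0.01 -0.05]
turn [ 0.0002  0.0014 -0.0008]
```

{"api": "arm_command", "payload": {"series": [[[0, 0, 0, 0, 0, 0, 0.2], [0, 0, 0, 0, 0, 0, 0.2], [0, 0, 0, 0, 0, 0, 0.2], [0, 0, 0, -0.25, 0, 0, 0.2], [0, 0, 0, 0, 0, 0, 0.2]]], "newtons": 90}}

```text
time: 4.55
tool_pos: [0.4973, 0.1338, 0.0759]
tcp_rot: [-0.123, 1.566, 0.124]
wrist_force: [0.2, -0.0, -0.1]
width: 0.337
```

```bash
python3 -c "
from h import *
plan([.4968,.1338,.0755],99)
"
```

```text
t 4.55 pos [0.4973 0.1338 0.0759] jaw yaw 99.02 x axis [ 9.e-04  9.e-04 -1.e+00] q [ 2.140e-01  1.460e-01  2.104e+00  1.000e-03  8.910e-01 -1.515e+00] F [ 0.2 -0.  -0.1] T [-0.01  0.01  0.03] w 0.337
shift cm [ 0.04  0.01 -0.05]
turn [ 0.0003  0.0011 -0.0007]
```

{"api": "arm_command", "payload": {"series": [[[0, 0, 0, 0, 0, -0.5, 0.2], [0, 0, 0, 0, 0, -0.7, 0.2], [0, 0, 0, 0, 0, -0.7, 0.2], [0, 0, 0, 0, 0, 0, 0.2]]]}}

```text
time: 4.95
tool_pos: [0.4759, 0.1303, 0.0752]
tcp_rot: [-0.123, 1.568, 0.124]
wrist_force: [0.4, -0.6, 0.5]
width: 0.332
```

```bash
python3 -c "
from h import *
plan([.4973-.988*.047,.1338-.156*.047,.0757],99)
"
```

```text
t 4.95 pos [0.4759 0.1303 0.0752] jaw yaw 99.01 x axis [-1.e-03  5.e-04 -1.e+00] q [ 2.160e-01  1.090e-01  2.148e+00  1.000e-03  8.860e-01 -1.512e+00] F [ 0.4 -0.6  0.5] T [-0.02  0.04  0.04] w 0.332
shift cm [-0.04  0.01 -2.53]
turn [ 0.0002 -0.001  -0.0006]
```

{"api": "arm_command", "payload": {"series": [[[0, 0, 0, -0.05, 0, -0.7, 0.2], [0, 0, 0, 0, 0, -0.7, 0.2], [0, 0, 0, 0, 0, -0.7, 0.2], [0, 0, 0, 0, 0, -0.5, 0.2], [0, 0, 0, 0, 0, 0, 0.2]]]}}

```text
time: 5.45
tool_pos: [0.4471, 0.1258, 0.0757]
tcp_rot: [-0.123, 1.569, 0.124]
wrist_force: [-0.4, -1.2, 0.0]
width: 0.33
```

```bash
python3 -c "
from h import *
plan([.4973-.988*.047,.1338-.156*.047,.17],99)
"
```

```text
t 5.45 pos [0.4471 0.1258 0.0757] jaw yaw 99.02 x axis [-1.3e-03  4.0e-04 -1.0e+00] q [ 2.200e-01  5.600e-02  2.205e+00  1.000e-03  8.820e-01 -1.509e+00] F [-0.4 -1.2  0. ] T [ 0.02  0.04 -0.  ] w 0.33
shift cm [-9.43  0.02  0.37]
turn [ 0.0004 -0.0012 -0.0006]
```

Slid 51 mm, with no force on the wrist. Lifting straight up.

{"api": "arm_command", "payload": {"series": [[[0, 0, 0, -0.8, 0, 0, 0.2], [0, 0, 0, -1.5, 0, 0, 0.2], [0, 0, 0, -2, 0, 0, 0.2], [0, 0, 0, -2, 0, 0, 0.2], [0, 0, 0, -2, 0, 0, 0.2], [0, 0, 0, -0.8, 0, 0, 0.2], [0, 0, 0, 0, 0, 0, 0.2]]]}}

```text
time: 6.15
tool_pos: [0.4486, 0.1259, 0.173]
tcp_rot: [-0.123, 1.566, 0.124]
wrist_force: [0.1, 0.7, -0.7]
width: 0.332
```

```bash
python3 -c "
from h import *
plan([.581,.2967,.17],53.5)
p,d=bot.read_camera('scene'); np.savez('scene3.npz',p=p,d=d); crop(p,180,130,340,250,5,'pics/scene3.png')
"
```

```text
t 6.15 pos [0.4486 0.1259 0.173 ] jaw yaw 99.02 x axis [ 1.1e-03  9.0e-04 -1.0e+00] q [ 2.200e-01 -7.100e-02  2.124e+00  1.000e-03  1.087e+00 -1.509e+00] F [ 0.1  0.7 -0.7] T [-0.04  0.04  0.04] w 0.332
shift cm [ 0.33 14.79 15.76]
turn [ 0.7944  0.0009 -0.0012]
```

View pics/scene3.png

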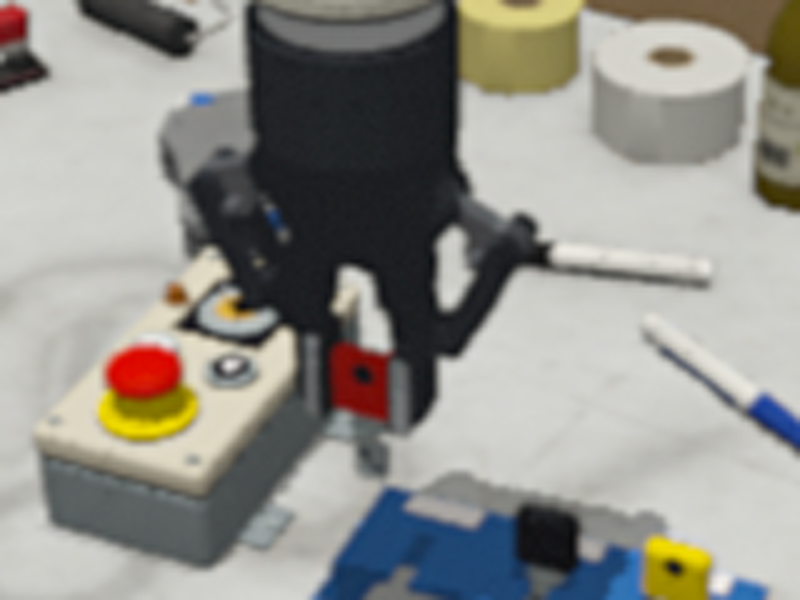

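The key is held, with its head at (360,375). The other two keys still hang in place. I'll carry it across above button height.

{"api": "arm_command", "payload": {"series": [[[0, 0, 0, 0, 1.4, 1.5, 0.2], [0, 0, 0, 0, 2.5, 2.7, 0.2], [0, 0, 0, 0, 2.5, 2.7, 0.2], [0, 0, 0, 0, 2.5, 2.7, 0.2], [0, 0, 0, 0, 2.5, 2.7, 0.2], [0, 0, 0, 0, 1.7, 1.8, 0.2], [0.14, 0, 0, 0, 0, 0, 0.2], [0.14, 0, 0, 0, 0, 0, 0.2], [0.14, 0, 0, 0, 0, 0, 0.2], [0.14, 0, 0, 0, 0, 0, 0.2]]]}}

```text
time: 7.2
tool_pos: [0.5647, 0.2811, 0.154]
tcp_rot: [0.323, 1.564, -0.343]
wrist_force: [-0.3, -0.1, -0.6]
width: 0.33
```

```bash
python3 -c "
from h import *
plan([.581,.2967,.13],53.5)
"
```

```text
t 7.2 pos [0.5647 0.2811 0.154 ] jaw yaw 65.73 x axis [-0.0207 -0.0084 -0.9998] q [ 4.220e-01  2.720e-01  1.785e+00  1.000e-03  1.108e+00 -7.260e-01] F [-0.3 -0.1 -0.6] T [ 0.03 -0.03 -0.04] w 0.33
shift cm [2.35 2.13 0.89]
turn [ 0.2133 -0.0136  0.0177]
```

{"api": "arm_command", "payload": {"series": [[[0, -0.013, 0.017, -0.6, 2.13, 0.89, 0.2], [0.1, 0, 0, 0, 0, 0, 0.2], [0.1, 0, 0, 0, 0, 0, 0.2], [0, 0, 0, 0, 0, 0, 0.2], [0, 0, 0, 0, 0, 0, 0.2]]]}}

```text
time: 7.7
tool_pos: [0.578, 0.2956, 0.1495]
tcp_rot: [0.489, 1.526, -0.502]
wrist_force: [-0.5, 0.6, 0.1]
width: 0.329
```

```bash
python3 -c "
from h import *
plan([.581,.2967,.13],53.5)
"
```

```text
t 7.7 pos [0.578  0.2956 0.1495] jaw yaw 53.81 x axis [-0.0145 -0.004  -0.9999] q [ 0.433  0.304  1.752  0.003  1.101 -0.507] F [-0.5  0.6  0.1] T [-0.03  0.04 -0.01] w 0.329
shift cm [1.95 0.28 0.2 ]
turn [ 0.0054 -0.0093  0.0119]
```

{"api": "arm_command", "payload": {"series": [[[0.005, -0.01, 0.013, 0.3, 0.28, 0.2, 0.2], [0, 0, 0, 0, 0, 0, 0.2], [0, 0, 0, 0, 0, 0, 0.2]]]}}

```text
time: 8.0
tool_pos: [0.5806, 0.2962, 0.1444]
tcp_rot: [0.496, 1.513, -0.496]
wrist_force: [0.1, -1.3, -0.8]
width: 0.331
```

```bash
python3 -c "
from h import *
s,R=st(); plan([.581,.2967,.13],53.5)
p,d=bot.read_camera('scene'); np.savez('scene4.npz',p=p,d=d); 
h=cv2.cvtColor(p,cv2.COLOR_BGR2HSV).astype(int); m=((h[...,0]<8)|(h[...,0]>172))&(h[...,1]>150)&(h[...,2]>50)
n,l,stt,c=cv2.connectedComponentsWithStats(m.astype(np.uint8))
for i in range(1,n):
  if stt[i,4]>20 and 180<c[i][0]<270: print(stt[i],c[i])
o=s['tool_pos']+R[:,0]*.0284
key=lambda x,y,z: o+R[:,2]*x*1+R[:,1]*y-R[:,0]*z
print('head corners pred',[proj('scene',key(x,y,z)).round(1).tolist() for x in(-.006,.006) for y in(-.015,.015) for z in(.006,.036)])
print('tip',proj('scene',key(0,0,-.026)),'mouth',proj('scene',[.581,.2967,.064]),'under tip on mouth',proj('scene',[*o[:2],.064]))
c=proj('scene',o).astype(int); print(c); crop(p,c[0]-40,c[1]-30,c[0]+40,c[1]+30,10,'pics/scene4.png')
"
```

```text
t 8.0 pos [0.5806 0.2962 0.1444] jaw yaw 53.7 x axis [ 1.e-04 -3.e-04 -1.e+00] q [ 0.434  0.305  1.761 -0.     1.076 -0.503] F [ 0.1 -1.3 -0.8] T [-0.02  0.04 -0.02] w 0.331
t 8.0 pos [0.5806 0.2962 0.1444] jaw yaw 53.7 x axis [ 1.e-04 -3.e-04 -1.e+00] q [ 0.434  0.305  1.761 -0.     1.076 -0.503] F [ 0.1 -1.3 -0.8] T [-0.02  0.04 -0.02] w 0.331
shift cm [1.44 0.06 0.01]
turn [0.0034 0.0003 0.0001]
[201 199  15  10 121] [208.29752066 203.66115702]
head corners pred [[224.9, 175.0], [223.9, 164.0], [221.3, 168.9], [220.3, 158.0], [229.8, 174.0], [228.9, 163.0], [226.1, 168.0], [225.2, 157.1]]
tip [226.47756895 182.72536285] mouth [227.16629578 191.43298059] under tip on mouth [227.22422429 191.57463412]
[225 173]
```

View pics/scene4.png

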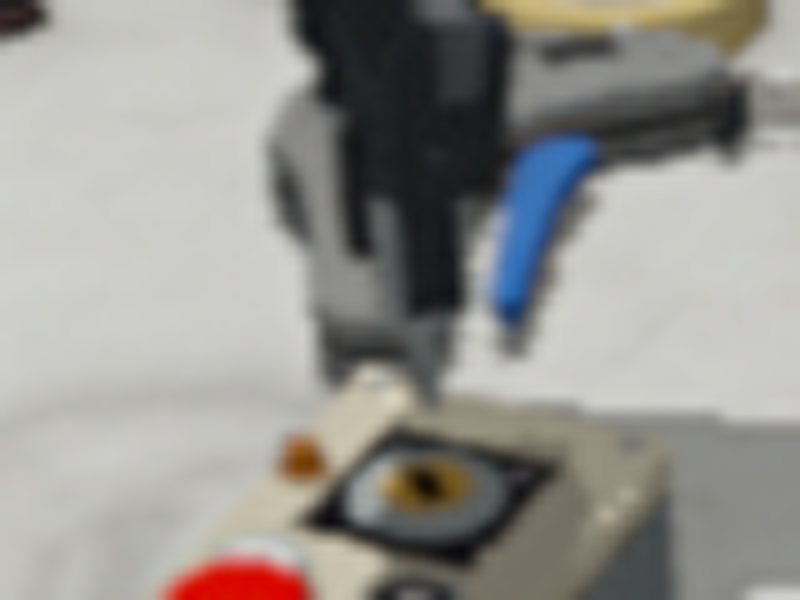

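The mouth is at crop (430,485), matching its projection. The held head is hidden behind a finger, so I'll check the bit's position from depth.

```bash
python3 -c "
from h import *
s=np.load('scene4.npz');P=pts('scene',s['d'])
for v in range(168,186):
    print(v,[ (u,round(float(s['d'][v,u]),3)) for u in range(221,233)if s['d'][v,u]<.93 and s['d'][v,u]>0], s['p'][v,222:233].mean(1).astype(int))
print([proj('scene',[.581+a*.595,.2967+a*.804,z]).round(1).tolist() for a in (-.007,.007) for z in (.116-.008,.116-.026)])
o=np.array([.581,.2967,.1]);K,E=info('scene');print('depth axis',(E[:3,:3].T@(o-E[:3,3]))[2])
"
```

```text
168 [] [ 77  90  78  50  31  28  27  23  39  92 154]
169 [] [103  97  81  52  32  28  27  26  38 106 170]
170 [] [111  95  83  57  34  28  28  25  36  92 152]
171 [] [120 103  88  60  35  28  27  25  31  90 152]
172 [] [124 106  88  61  33  26  25  23  29  86 147]
173 [] [122 106  94  65  32  28  33  33  41  98 158]
174 [] [119 108  96  72  51  57  63  65  87 139 182]
175 [] [ 98  96  94  87  88  91  87  84 123 175 200]
176 [] [ 75  75  81  88  93  92  77  79 124 168 193]
177 [] [ 59  59  62  73  87  89  77  82 133 180 197]
178 [] [ 52  52  53  63  80  88  84  91 138 186 202]
179 [] [124 111  95  85  81  85  90 111 153 190 202]
180 [] [180 161 136 109  85  82  98 142 183 201 204]
181 [] [167 170 165 142 105  85 106 158 189 198 198]
182 [] [182 195 199 172 127  96 101 137 159 164 168]
183 [] [188 195 196 173 139 112 107 127 138 140 142]
184 [] [189 183 164 145 138 131 128 134 139 138 138]
185 [] [182 156 116 108 126 131 133 138 141 142 141]
[[226.7, 177.8], [227.2, 184.1], [225.1, 174.9], [225.6, 181.1]]
depth axis 0.9929675952768574
```

The bit's dark column is at about 227, against 226.5 predicted. The mouth is at 227.5, against 227.2 predicted. They line up within about 1 mm, so I'll descend.

{"api": "arm_command", "payload": {"series": [[[0.003, 0, 0, 0.7, 0.06, 0, 0.2], [0, 0, 0, 0.7, 0, 0, 0.2], [0, 0, 0, 0.4, 0, 0, 0.2], [0, 0, 0, 0, 0, 0, 0.2], [0, 0, 0, 0, 0, 0, 0.2]]]}}

```text
time: 8.55
tool_pos: [0.5808, 0.2966, 0.1247]
tcp_rot: [0.498, 1.513, -0.499]
wrist_force: [0.2, 0.1, -0.4]
width: 0.336
```

```bash
python3 -c "
from h import *
plan([.581,.2967,.108],53.5)
"
```

```text
t 8.55 pos [0.5808 0.2966 0.1247] jaw yaw 53.54 x axis [-2.e-04 -4.e-04 -1.e+00] q [ 0.434  0.325  1.774 -0.     1.043 -0.5  ] F [ 0.2  0.1 -0.4] T [ 0.05  0.05 -0.02] w 0.336
shift cm [1.67 0.03 0.01]
turn [0.0007 0.0001 0.0004]
```

{"api": "arm_command", "payload": {"series": [[[0, 0, 0, 0.4, 0, 0, 0.2], [0, 0, 0, 0.4, 0, 0, 0.2], [0, 0, 0, 0.3, 0, 0, 0.2], [0, 0, 0, 0.2, 0, 0, 0.2]]]}}

```text
time: 8.95
tool_pos: [0.5811, 0.2971, 0.1115]
tcp_rot: [0.499, 1.512, -0.498]
wrist_force: [-0.4, -0.2, -0.7]
width: 0.331
```

```bash
python3 -c "
from h import *
plan([.581,.2967,.108],53.5)
"
```

```text
t 8.95 pos [0.5811 0.2971 0.1115] jaw yaw 53.53 x axis [ 8.e-04  6.e-04 -1.e+00] q [ 0.434  0.339  1.783  0.     1.019 -0.5  ] F [-0.4 -0.2 -0.7] T [ 0.07  0.04 -0.05] w 0.331
shift cm [ 0.35 -0.04  0.01]
turn [ 0.0005  0.0003 -0.001 ]
```

The tip is 7 mm in without contact. Approaching the first pin gently.

{"api": "arm_command", "payload": {"series": [[[0, 0, 0, 0.2, -0.03, 0, 0.2], [0, 0, 0, 0.15, 0, 0, 0.2], [0, 0, 0, 0.15, 0, 0, 0.2]]]}}

```text
time: 9.25
tool_pos: [0.5811, 0.2971, 0.1061]
tcp_rot: [0.499, 1.512, -0.497]
wrist_force: [-0.2, 1.2, -0.5]
width: 0.33
```

```bash
python3 -c "
from h import *
plan([.581,.2967,.108],53.5)
"
```

```text
t 9.25 pos [0.5811 0.2971 0.1061] jaw yaw 53.54 x axis [ 0.0012  0.001  -1.    ] q [ 0.434  0.344  1.787  0.     1.009 -0.5  ] F [-0.2  1.2 -0.5] T [ 0.02  0.07 -0.02] w 0.33
shift cm [-0.19 -0.03  0.01]
turn [ 0.0007  0.0004 -0.0015]
```

{"api": "arm_command", "payload": {"series": [[[0, 0, 0, 0.15, 0, 0, 0.2]]]}}

```text
time: 9.35
tool_pos: [0.5811, 0.297, 0.105]
tcp_rot: [0.499, 1.512, -0.497]
wrist_force: [-2.1, -0.3, 6.2]
width: 0.335
```

{"api": "arm_command", "payload": {"series": [[[0, 0, 0, 0.15, 0, 0, 0.2]]]}}

```text
time: 9.45
tool_pos: [0.5812, 0.2971, 0.1046]
tcp_rot: [0.499, 1.512, -0.497]
wrist_force: [-3.3, -1.1, 8.5]
width: 0.33
```

Contact at 8.5 N, which is the first pin. Twisting to and fro under a gentle push.

{"api": "arm_command", "payload": {"series": [[[0.14, 0, 0, 0.13, 0, 0, 0.2], [-0.14, 0, 0, 0.13, 0, 0, 0.2], [-0.14, 0, 0, 0.13, 0, 0, 0.2], [0.14, 0, 0, 0.13, 0, 0, 0.2]]]}}

```text
time: 9.85
tool_pos: [0.5806, 0.2977, 0.1038]
tcp_rot: [0.498, 1.514, -0.495]
wrist_force: [-1.2, 3.0, 0.8]
width: 0.333
```

```bash
python3 -c "
from h import *
plan([.581,.2967,.1],53.5)
"
```

```text
t 9.85 pos [0.5806 0.2977 0.1038] jaw yaw 53.65 x axis [-1.0e-04  1.8e-03 -1.0e+00] q [ 0.435  0.347  1.788  0.002  1.006 -0.503] F [-1.2  3.   0.8] T [ 0.43  0.28 -0.03] w 0.333
shift cm [ 0.38 -0.05  0.09]
turn [ 0.0026 -0.0011 -0.0014]
```

{"api": "arm_command", "payload": {"series": [[[0, 0, 0, 0.13, -0.03, 0.04, 0.2]]]}}

```text
time: 9.95
tool_pos: [0.5804, 0.2976, 0.1029]
tcp_rot: [0.499, 1.514, -0.496]
wrist_force: [-2.2, 0.7, 1.9]
width: 0.331
```

{"api": "arm_command", "payload": {"series": [[[0, 0, 0, 0.13, 0, 0, 0.2]]]}}

```text
time: 10.05
tool_pos: [0.5801, 0.2978, 0.1016]
tcp_rot: [0.498, 1.515, -0.494]
wrist_force: [-1.8, 1.3, 1.5]
width: 0.334
```

{"api": "arm_command", "payload": {"series": [[[0, 0, 0, 0.13, 0, 0, 0.2], [0, 0, 0, 0.13, 0, 0, 0.2]]]}}

```text
time: 10.25
tool_pos: [0.58, 0.2979, 0.099]
tcp_rot: [0.495, 1.516, -0.491]
wrist_force: [-3.2, -0.8, 6.7]
width: 0.335
```

{"api": "arm_command", "payload": {"series": [[[0, 0, 0, 0.13, 0, 0, 0.2]]]}}

```text
time: 10.35
tool_pos: [0.5801, 0.2979, 0.0984]
tcp_rot: [0.494, 1.516, -0.491]
wrist_force: [-4.0, -0.1, 9.8]
width: 0.331
```

```bash
python3 -c "
from h import *
plan([.581,.2967,.0924],53.5)
"
```

```text
t 10.35 pos [0.5801 0.2979 0.0984] jaw yaw 53.97 x axis [-0.001   0.0027 -1.    ] q [ 0.435  0.352  1.792  0.003  0.997 -0.509] F [-4.  -0.1  9.8] T [-0.05  0.8   0.02] w 0.331
shift cm [ 0.6  -0.05  0.14]
turn [ 0.0082 -0.0024 -0.0015]
```

Second pin at 9.8 N. Twisting again.

{"api": "arm_command", "payload": {"series": [[[0.14, -0.002, -0.002, 0.1, 0, 0, 0.2], [-0.14, 0, 0, 0.12, 0, 0, 0.2], [-0.14, 0, 0, 0.12, 0, 0, 0.2], [0.14, 0, 0, 0.12, 0, 0, 0.2]]]}}

```text
time: 10.75
tool_pos: [0.5811, 0.2983, 0.0953]
tcp_rot: [0.489, 1.514, -0.488]
wrist_force: [-3.2, 2.1, 2.9]
width: 0.335
```

{"api": "arm_command", "payload": {"series": [[[0, 0, 0, 0.13, 0, 0, 0.2]]]}}

```text
time: 10.85
tool_pos: [0.5812, 0.2985, 0.0942]
tcp_rot: [0.489, 1.514, -0.487]
wrist_force: [-1.8, 1.2, 3.5]
width: 0.33
```

```bash
python3 -c "
from h import *
plan([.581,.2967,.0924],53.5)
"
```

```text
t 10.85 pos [0.5812 0.2985 0.0942] jaw yaw 54.26 x axis [ 1.3e-03  9.0e-04 -1.0e+00] q [ 0.436  0.358  1.793  0.     0.989 -0.511] F [-1.8  1.2  3.5] T [ 0.16  0.45 -0.01] w 0.33
shift cm [ 0.18 -0.16  0.09]
turn [ 0.0132  0.0005 -0.0015]
```

Past both pins. Pushing home until it seats.

{"api": "arm_command", "payload": {"series": [[[0, 0, 0, 0.13, 0, 0, 0.2], [0, 0, 0, 0.13, 0, 0, 0.2]]]}}

```text
time: 11.05
tool_pos: [0.5813, 0.2987, 0.0926]
tcp_rot: [0.486, 1.515, -0.483]
wrist_force: [-6.6, -0.4, 14.2]
width: 0.33
```

{"api": "arm_command", "payload": {"series": [[[0, 0, 0, 0.13, 0, 0, 0.2]]]}}

```text
time: 11.15
tool_pos: [0.5813, 0.2987, 0.0926]
tcp_rot: [0.484, 1.516, -0.482]
wrist_force: [-5.5, -0.2, 12.2]
width: 0.331
```

{"api": "arm_command", "payload": {"series": [[[0, 0, 0, 0.15, 0, 0, 0.2]]]}}

```text
time: 11.25
tool_pos: [0.5813, 0.2987, 0.0926]
tcp_rot: [0.482, 1.516, -0.48]
wrist_force: [-6.5, -0.7, 12.6]
width: 0.332
```

```bash
python3 -c "
from h import *
plan([.581,.2967,.0924],53.5)
"
```

```text
t 11.25 pos [0.5813 0.2987 0.0926] jaw yaw 54.8 x axis [ 9.e-04  7.e-04 -1.e+00] q [ 0.436  0.36   1.793  0.     0.987 -0.52 ] F [-6.5 -0.7 12.6] T [-0.12  1.05 -0.05] w 0.332
shift cm [ 0.02 -0.18  0.09]
turn [ 0.0228  0.0003 -0.0011]
```

It's seated at 0.0926, against 0.0924 expected for home. Turning clockwise now, watching forces.

{"api": "arm_command", "payload": {"series": [[[0.08, 0, 0, 0.03, 0, 0, 0.2], [0.1, 0, 0, 0.03, 0, 0, 0.2], [0.1, 0, 0, 0.03, 0, 0, 0.2], [0.1, 0, 0, 0.03, 0, 0, 0.2]]]}}

```text
time: 11.65
tool_pos: [0.582, 0.2998, 0.0927]
tcp_rot: [0.781, 1.425, -0.775]
wrist_force: [-2.1, 0.5, 5.4]
width: 0.328
```

```bash
python3 -c "
from h import *
plan([.581,.2967,.0924],-48)
"
```

```text
t 11.65 pos [0.582  0.2998 0.0927] jaw yaw 32.77 x axis [ 0.0031  0.0027 -1.    ] q [ 4.370e-01  3.610e-01  1.792e+00  1.000e-03  9.850e-01 -1.360e-01] F [-2.1  0.5  5.4] T [0.14 0.45 0.09] w 0.328
shift cm [ 0.03 -0.25  0.2 ]
turn [ 1.4098 -0.0034 -0.0029]
```

{"api": "arm_command", "payload": {"series": [[[0.1, -0.003, -0.003, 0.03, 0, 0, 0.2], [0.1, 0, 0, 0.03, 0, 0, 0.2], [0.1, 0, 0, 0.03, 0, 0, 0.2], [0.1, 0, 0, 0.03, 0, 0, 0.2], [0.1, 0, 0, 0.03, 0, 0, 0.2]]]}}

```text
time: 12.15
tool_pos: [0.5832, 0.3001, 0.0927]
tcp_rot: [1.163, 1.234, -1.16]
wrist_force: [-2.3, 0.4, 4.9]
width: 0.331
```

```bash
python3 -c "
from h import *
plan([.581,.2967,.0924],-48)
"
```

```text
t 12.15 pos [0.5832 0.3001 0.0927] jaw yaw 3.64 x axis [ 0.0046 -0.0014 -1.    ] q [ 0.439  0.363  1.789 -0.004  0.986  0.377] F [-2.3  0.4  4.9] T [0.09 0.43 0.13] w 0.331
shift cm [ 0.03 -0.24  0.32]
turn [ 9.013e-01 -4.000e-04 -5.000e-03]
```

{"api": "arm_command", "payload": {"series": [[[0.1, 0, -0.005, 0.03, -0.04, 0.03, 0.2], [0.1, 0, 0, 0.03, -0.03, 0, 0.2], [0.1, 0, 0, 0.03, -0.03, 0, 0.2], [0.1, 0, 0, 0.03, -0.03, 0, 0.2], [0.1, 0, 0, 0.03, 0, 0, 0.2]]]}}

```text
time: 12.65
tool_pos: [0.5844, 0.2996, 0.0927]
tcp_rot: [1.53, 0.961, -1.525]
wrist_force: [-2.7, 1.0, 5.8]
width: 0.334
```

```bash
python3 -c "
from h import *
plan([.581,.2967,.0924],-48)
"
```

```text
t 12.65 pos [0.5844 0.2996 0.0927] jaw yaw -25.43 x axis [ 0.0047 -0.0022 -1.    ] q [ 0.438  0.365  1.787 -0.005  0.987  0.884] F [-2.7  1.   5.8] T [0.04 0.59 0.11] w 0.334
shift cm [ 0.03 -0.18  0.41]
turn [ 0.3939 -0.001  -0.0051]
```

{"api": "arm_command", "payload": {"series": [[[0.1, 0, -0.004, 0.03, 0, 0, 0.2], [0.1, 0, 0, 0.03, 0, 0, 0.2], [0.1, 0, 0, 0.03, 0, 0, 0.2]]]}}

```text
time: 12.95
tool_pos: [0.5849, 0.299, 0.0927]
tcp_rot: [1.736, 0.754, -1.733]
wrist_force: [-2.7, -0.4, 4.7]
width: 0.335
```

{"api": "arm_command", "payload": {"series": [[[0.08, 0, 0, 0.03, 0, 0, 0.2]]]}}

```text
time: 13.05
tool_pos: [0.5851, 0.2989, 0.0927]
tcp_rot: [1.789, 0.692, -1.786]
wrist_force: [-3.0, 1.5, 5.6]
width: 0.332
```

{"api": "arm_command", "payload": {"series": [[[0.06, 0, 0, 0.03, 0, 0, 0.2]]]}}

```text
time: 13.15
tool_pos: [0.5851, 0.2987, 0.0927]
tcp_rot: [1.828, 0.644, -1.825]
wrist_force: [-2.6, -0.5, 5.1]
width: 0.333
```

```bash
python3 -c "
from h import *
plan([.581,.2967,.0924],-48)
"
```

```text
t 13.15 pos [0.5851 0.2987 0.0927] jaw yaw -50.96 x axis [ 0.0025 -0.0026 -1.    ] q [ 0.436  0.366  1.785 -0.004  0.99   1.327] F [-2.6 -0.5  5.1] T [0.03 0.52 0.18] w 0.333
shift cm [ 0.03 -0.1   0.45]
turn [-0.0516 -0.0002 -0.0036]
```

{"api": "arm_command", "payload": {"series": [[[0.08, 0, 0, 0.03, 0, 0, 0.2]]]}}

```text
time: 13.25
tool_pos: [0.5852, 0.2986, 0.0927]
tcp_rot: [1.878, 0.579, -1.875]
wrist_force: [-3.0, -1.1, 5.3]
width: 0.332
```

```bash
python3 -c "
from h import *
st()
"
```

```text
t 13.25 pos [0.5852 0.2986 0.0927] jaw yaw -55.5 x axis [ 0.0026 -0.0032 -1.    ] q [ 0.436  0.366  1.784 -0.005  0.99   1.407] F [-3.  -1.1  5.3] T [0.06 0.61 0.68] w 0.332
```

{"api": "arm_command", "payload": {"series": [[[0.08, 0, 0, 0.03, 0, 0, 0.2]]]}}

```text
time: 13.35
tool_pos: [0.5851, 0.2985, 0.0927]
tcp_rot: [1.927, 0.511, -1.924]
wrist_force: [-3.6, 1.3, 5.7]
width: 0.327
```

```bash
python3 -c "
from h import *
st()
"
```

```text
t 13.35 pos [0.5851 0.2985 0.0927] jaw yaw -60.03 x axis [ 0.0026 -0.004  -1.    ] q [ 0.436  0.366  1.784 -0.006  0.99   1.487] F [-3.6  1.3  5.7] T [0.15 0.67 0.95] w 0.327
```

The moment jumped from 0.18 to 0.95 N m, so the stop is reached. Easing back slightly to a moderate hold.

{"api": "arm_command", "payload": {"series": [[[-0.03, 0, 0, 0.03, 0, 0, 0.2]]]}}

```text
time: 13.45
tool_pos: [0.585, 0.2986, 0.0927]
tcp_rot: [1.907, 0.539, -1.904]
wrist_force: [-3.5, 1.4, 5.6]
width: 0.333
```

```bash
python3 -c "
from h import *
st()
"
```

```text
t 13.45 pos [0.585  0.2986 0.0927] jaw yaw -58.17 x axis [ 0.0025 -0.0042 -1.    ] q [ 0.436  0.366  1.784 -0.006  0.99   1.455] F [-3.5  1.4  5.6] T [0.33 0.68 0.38] w 0.333
```

{"api": "arm_command", "payload": {"series": [[[0.0, 0, 0, 0.03, 0, 0, 0.2], [0.0, 0, 0, 0.03, 0, 0, 0.2]]]}}

```text
time: 13.65
tool_pos: [0.585, 0.2986, 0.0927]
tcp_rot: [1.902, 0.544, -1.899]
wrist_force: [-2.9, 1.3, 5.1]
width: 0.335
```

```bash
python3 -c "
from h import *
st()
for n in ('scene','top'):
    p,d=bot.read_camera(n); np.savez(n+'5.npz',p=p,d=d)
p=np.load('scene5.npz')['p'];crop(p,180,150,345,275,4.8,'pics/scene5.png')
p=np.load('top5.npz')['p'];cv2.imwrite('pics/top5.png',p)
st()
"
```

```text
t 13.65 pos [0.585  0.2986 0.0927] jaw yaw -57.74 x axis [ 0.0027 -0.005  -1.    ] q [ 0.437  0.366  1.784 -0.007  0.99   1.448] F [-2.9  1.3  5.1] T [0.21 0.66 0.48] w 0.335
t 13.75 pos [0.585  0.2986 0.0927] jaw yaw -57.74 x axis [ 0.0027 -0.0049 -1.    ] q [ 0.437  0.366  1.784 -0.007  0.99   1.448] F [-3.2  0.5  6. ] T [0.16 0.6  0.46] w 0.333
```

View pics/scene5.png

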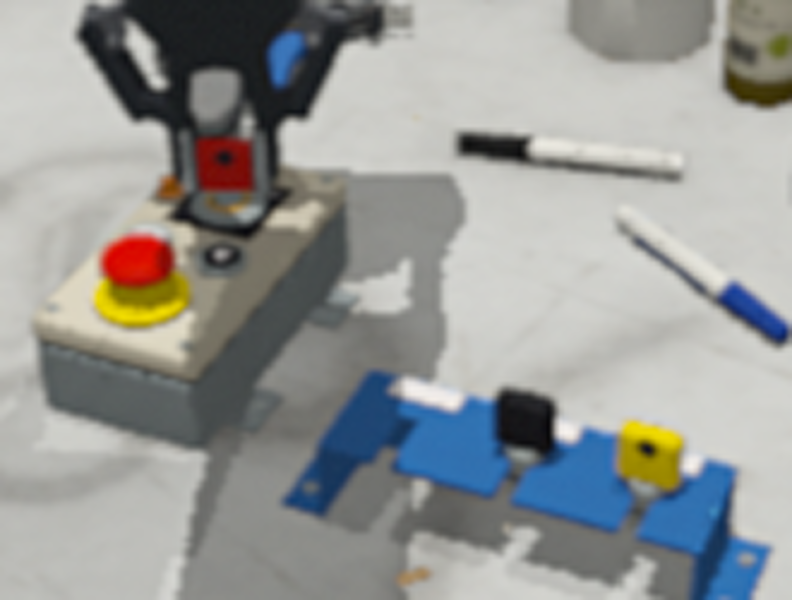

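View pics/top5.png

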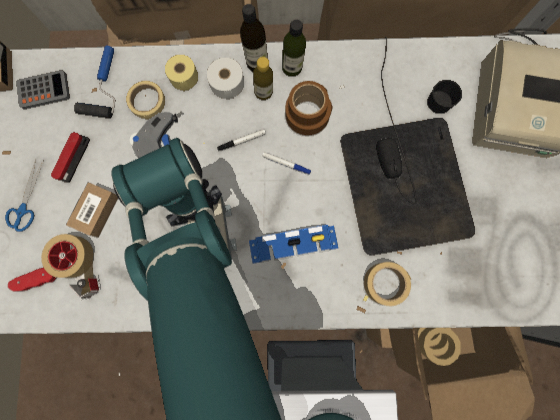

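The key head sits at (222,165) with its collar down on the bezel. The black and yellow keys, stop button, marker and tape are where they were. The holding moment is steady at 0.46 N m, so I'll hand it in.

```bash
python3 -c "
from h import *
st(); print(bot.finish_job())
"
```

```text
t 13.75 pos [0.585  0.2986 0.0927] jaw yaw -57.74 x axis [ 0.0027 -0.0049 -1.    ] q [ 0.437  0.366  1.784 -0.007  0.99   1.448] F [-3.2  0.5  6. ] T [0.16 0.6  0.46] w 0.333
the job is handed in; nothing more can be done
None
```

The red key is home in the switch and turned clockwise to its stop. I handed the job in at 13.75 s with the gripper still holding it there. I did not get a verdict back.

- **Removal:** I slid the key out through the open front of its slot, lifted only about 2.5 mm while sliding. The wrist felt almost no force.
- **Insertion:** I twisted it past both pins at under 10 N. It stopped at the home height, 0.0926 m at the tool against 0.0924 m expected, under a 14 N push.
- **Turn:** The moment rose to 0.95 N m when it reached the stop. I eased back, and it held steady at about 0.46 N m, well above the 0.14 N m spring.
- **Last pictures:** The key's collar sits down on the bezel. The stop button looks untouched, and the other keys, the tape and the marker have not moved.

**Disagreements:**
- **Sideways drift:** The tool moved about 4 mm sideways in an arc during the turn. That suggests the key sat about 2.5 mm off the tool axis. Side forces stayed under 4 N.
- **Turn angle:** The jaws ended about 8° past the angle I had worked out for the stop. I put that down to the key giving or slipping slightly in the grip. I had no direct reading of the plug's angle, so the stop is judged from the moment alone.

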